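# Level the gel drying shelf and hold the spirit level pressed on it

## Task

The little three-footed drying shelf stands crooked, so wet gel would run on it: take the spirit level from the black instrument tray, lay it flat on the clear half of the shelf, lengthwise from the edge over the two plain feet towards the edge with the screw foot, and turn the black knob of the screw foot until the bubble sits centred between its two lines. Then press the level down onto the shelf with a light, steady push to prove that it stays level under load, and finish there, still pressing, with the bubble centred. Leave everything else on the table and in the tray where it is.

Things in the scene. Friction and masses are not known exactly. Their poses are not given: they have to be found in the camera images.
- level: spirit level: upright aluminium bar with black end caps, 160 long (its x axis), 24 wide (y), 34 tall, 0.22 kg; origin at the centre of its underside. Starts in the tray, on its floor. Sides flat and full height all along: grip across the width. The vial lies along x in a 56 long window in the middle of the top; the rest of the top, 28 to 80 either side of the middle, is solid and flat
- bubble (a joint): bubble position (m) along the level's x axis: 0 = centred between the vial's two black rings, positive = towards the +x end. The 10 mm long bubble runs to the HIGH end, 0.45 mm per milliradian of tilt, at most 18.5 mm, and takes 1 s to settle. The rings are 6.5 mm either side of the centre, so it has 1.5 mm free each way
- shelf: low drying shelf, fixed to the table; origin on the table under its deck's middle. White punched deck 220 (x) by 190 (y), its top 58 above the table; plain feet at x = -85 and 85, y = -75; screw foot at x = 65, y = 75. The deck tilts only about the line of the plain feet; at the start its screw-foot edge is 9 to 27 milliradians too low
- shelf_spot (a point): middle of the deck's clear half, on the deck's upper face, where the level's origin should come to lie (x = -50, y = 0 of the shelf). It tilts with the deck: z is the deck's normal, y points from the plain-feet edge (95 away) to the screw-foot edge (95 away): lay the level along y, either way round. x points to the half with the knob and a flat card of gel swatches
- knob_grip (a point): middle of the black ribbed hand knob of the screw foot, on its upright axis: 38 diameter, 32 tall, this point 88 above the table, knob's underside 11 to 18 above the deck. CLOCKWISE from above lifts the screw-foot edge: 6.37 milliradians, or 2.87 mm of bubble, per radian. 1.4 to 4.2 rad are needed. It turns stiffly (0.08 N m), does not rise or sink, and stays where left, also under load
- tray: black open instrument tray, fixed, 200 (x) by 250 (y), rim 14 high, walls 4 thick, floor 4 above the table; origin at the centre of its underside. The level lies in its -x half (about x = -30), along y; the file and the pusher lie in its +x half
- file: flat brass nail file in the tray, 178 x 20 x 4, origin under its middle; leave alone
- pusher: thin steel cuticle pusher in the tray, 148 long, 8 thick; leave alone
- nippers: steel nippers lying on the table left of the tray or shelf, 105 x 50, 9 high; leave alone
- dust_brush: small nail brush on the table right of the tray or shelf, 142 long, 26 high; leave alone
- jar: white jar with black lid at the back of the table, 52 diameter, 42 high; leave alone
- polish_a: polish bottle with black cap behind the shelf, 30 diameter, 74 high, origin under its middle; leave alone
- polish_b: the same kind of polish bottle, also behind the shelf; leave alone
Not all that is in view belongs to the job. Leave any green or pink look-alike of the level alone.

How it is judged:
On the way, in this order (a step that is already met when the one before it is completed fails the run):
1. the level lies flat on the clear half of the shelf, along it from the plain feet to the screw foot, at rest (x of level in the frame of shelf_spot between -0.05 and 0.05 m and y of level in the frame of shelf_spot between -0.045 and 0.045 m and z of level in the frame of shelf_spot between -0.004 and 0.004 m and angle between the x axis of level and the y axis of shelf_spot, either way round below 0.25 rad and angle between the z axis of level and the z axis of shelf_spot, either way round below 0.05 rad and linear speed of level below 0.02 m/s and contact force between level and shelf above 1 N), for 0.3 s.
2. the knob has been turned until the bubble stands centred between its lines, the level lying on the shelf (x of level in the frame of shelf_spot between -0.05 and 0.05 m and y of level in the frame of shelf_spot between -0.045 and 0.045 m and z of level in the frame of shelf_spot between -0.004 and 0.004 m and angle between the x axis of level and the y axis of shelf_spot, either way round below 0.25 rad and angle between the z axis of level and the z axis of shelf_spot, either way round below 0.05 rad and value of joint bubble between -0.0015 and 0.0015 m and angle between shelf_spot's own z axis and vertical below 0.005 rad and velocity of joint bubble between -0.002 and 0.002 m/s), for 0.4 s.
At the end, for the whole second after the job is handed in: Level flat on the shelf's clear half (centre within 50 mm across, 45 mm along; within 0.25 rad of the right direction), bubble within 1.5 mm of centre, deck within 5 mrad of level, fingers pressing the level so that it bears on the shelf with 5 to 32 N for the last second; others moved under 30 mm (x of level in the frame of shelf_spot between -0.05 and 0.05 m and y of level in the frame of shelf_spot between -0.045 and 0.045 m and z of level in the frame of shelf_spot between -0.004 and 0.004 m and angle between the x axis of level and the y axis of shelf_spot, either way round below 0.25 rad and angle between the z axis of level and the z axis of shelf_spot, either way round below 0.05 rad and value of joint bubble between -0.0015 and 0.0015 m and angle between shelf_spot's own z axis and vertical below 0.005 rad and linear speed of level below 0.01 m/s and contact force between level and shelf between 5 and 32 N and contact force between the fingers and level above 2 N and distance of each of file, pusher, nippers, dust_brush, jar, polish_a, polish_b from where it was at the start of the episode below 0.03 m); the arm keeps its last pose, push and grip.
It fails at once if one of the bystanders was shoved away or knocked over (moved more than 30 mm) (distance of any of file, pusher, nippers, dust_brush, jar, polish_a, polish_b from where it was at the start of the episode above 0.03 m).
It also fails if it takes over 64 s, if anything falls off the work surface, if the arm or the gripper's body presses on something with over 40 N, if the wrist force passes 120 N, or if a joint passes its speed limit or range.

## Robot

A 6-joint arm with a two-finger parallel gripper is mounted at the origin on the work surface. World frame = base frame: x ahead of the robot, y to its left, z up, the work surface at z = 0. Lengths are in m, angles in rad, forces in N, time in s.
With the tool pointing down it reaches from about 0.3 to 0.875 m from the base axis. Payload 6.4 kg.
Tool frame: the origin (TCP) lies at the very end of the fingers, on their centre line; the grasp point (between the pads) lies ctrl.grip_point_offset behind it (ctrl.grip_point_offset is the distance from the TCP to the grasp point, in m); z points along the fingers, x is the direction in which the jaws open and shut, and the axes are right-handed (so a half turn about z gives the same grasp; the last joint's range is limited). The gripper opens to 85 mm and grips with 20 to 120 N. Pads are 22 mm wide; open, the fingers measure 114 mm over their backs; the gripper's body (76 mm by 85 mm) begins 54 mm behind the grasp point. The pads swing forward as they close: fully open they stand 13 mm farther back than shut.
Start: joints at [-1.426, 0.181, 1.607, -0, 1.354, -0.206], TCP at [0.198, -0.54, 0.231] pointing down, gripper open.
Joint ranges: [-2.99, 2.99], [-0.89, 2.07], [0.3, 2.58], [-1.14, 4.28], [0, 2.63], [-3.12, 3.12]. Speed limits (rad/s): [2.57, 2.57, 3.01, 3.14, 3.14, 3.14].

## Interface

Orientations are given as a unit quaternion [w, x, y, z].
In Python, from bench import get_obs, viewer, workorder, ctrl gives the robot as it stands. The module is installed in compiled form; this text tells all that it offers.
- The arm moves only by the tool move_arm, never from a script. Its argument "increments" is a list of rows, each an object of numbers: "tx", "ty", "tz": the shift along the tool's x, y, z in m; "turn": the turn about the tool's z in degrees. A call has 1 to 20 rows; each row is the pose to reach, as a shift and turn from the pose commanded when the call began, along the tool's axes at that moment; what a row does not reach only later rows make up. A row lasts 1/12 s, in which the tool goes at most 41.7 mm and 7.16 degrees, less where a joint would pass 70% of its speed; a pose out of reach is approached as far as the arm can. A call with a gripper value outside its range is refused whole. "gripper" is the opening, from 0 (shut) to 1 (fully open), set as the call begins (left out, the last holds). The fingers move at their own pace and stop on an object; the grip force is fixed at half the most. Time passes only in rows, so rows that repeat a pose let the fingers close. It gives the time, the measured TCP pose, the force and the opening at its end, in the units of the state.
- get_obs(): the state, without advancing time (a new reading comes with each control period).
- viewer.camera(name): name is "side" or "top" or "wrist"; returns (picture, depth): 420x560x3 uint8, red, green, blue; 420x560 float32, m along the optical axis (not along the pixel's ray), 0 where there is no reading.
- viewer.get_calibration(name): a dict with "intrinsics" (3x3 intrinsics, pixels), "origin" and "attitude" of the camera in the world. Camera axes: x right, y up, looking along -z (the intrinsics and any distortion apply to the point x, -y, -z); pixel columns grow to the right and rows downward; lengths in m; the calibration is good to about 2 mm. A picture is of the moment at which its call begins: read the wrist's pose just before it. get_calibration takes no time and is no camera call; for the wrist camera it gives the pose at the moment of the call.
- workorder.hand_in(): hands the job in, once; it reports no verdict.
The state is a dict: "time_s": time; "q": joint angles; "dq": joint speeds; "joint_efforts": joint torques, N m; "eef_pos": TCP position; "eef_rot": TCP orientation; "wrist_force": force on the tool from outside, world axes, zero at the start; "torque": the same for the moment, N m; "opening": opening from 0.0 (shut) to 1.0 (fully open).
Only numpy, scipy, OpenCV 4.12 (cv2) and the standard library are available. Lean on these libraries where they do the work, as an engineer would, in place of code of your own. Each camera call takes 0.05 s, during which the arm holds its last target.

## Working session

There is one attempt and no reset: what is moved stays moved. The work goes in short steps, Python scripts to look and compute and a tool call to move; the robot and the scene stay as the last step left them, time stands still between calls to the robot, and variables do not carry over. Pictures are saved under pics/ and viewed, and the job is handed in when it is done.

Besides the shell and the picture viewer there is one more tool, called after "Call:" as name([rows], argument=value, ...), one row to a line, values as JSON. move_arm: Moves the arm, as the interface text tells. Its arguments: {"type":"object","properties":{"increments":{"type":"array"},"gripper":{"type":"number"}},"required":["increments"]}

```bash
mkdir -p pics; cat > h.py <<'E'
import numpy as np, cv2
from bench import get_obs, viewer, workorder, ctrl
from scipy.spatial.transform import Rotation as R
def rot(q): return R.from_quat([q[1],q[2],q[3],q[0]]).as_matrix()
def cal(n):
    c=viewer.get_calibration(n); a=np.array(c["attitude"],float)
    A=rot(a) if a.size==4 else a.reshape(3,3)
    return np.array(c["intrinsics"]),np.array(c["origin"]),A,c
def cloud(n):
    K,o,A,c=cal(n); p,d=viewer.camera(n)
    v,u=np.mgrid[:d.shape[0],:d.shape[1]]
    X=np.stack([(u-K[0,2])/K[0,0]*d,-(v-K[1,2])/K[1,1]*d,-d],-1)
    return p,d,X@A.T+o
def save(p,name,crop=None,s=1):
    if crop: p=p[crop[1]:crop[3],crop[0]:crop[2]]
    p=cv2.resize(p,None,fx=s,fy=s,interpolation=cv2.INTER_CUBIC)
    cv2.imwrite('pics/'+name,p[:,:,::-1])
E
python3 - <<'E'
from h import *
o=get_obs(); print({k:np.round(v,3) for k,v in o.items()}, ctrl.grip_point_offset)
for n in ['top','side','wrist']:
    K,og,A,c=cal(n); print(n,{k:np.round(v,3).tolist() if not isinstance(v,(str,dict,type(None))) else v for k,v in c.items()})
    p,d,X=cloud(n); save(p,n+'0.png'); np.savez(n+'0.npz',p=p,d=d,X=X)
E
```

```text
{'time_s': np.float64(0.0), 'q': array([-1.426,  0.182,  1.608,  0.   ,  1.354, -0.206]), 'dq': array([-0.002,  0.   , -0.002,  0.001, -0.   ,  0.   ]), 'joint_efforts': array([-1.0000e-03, -4.4488e+01, -3.5133e+01, -0.0000e+00,  9.0000e-03,
       -0.0000e+00]), 'eef_pos': array([ 0.198, -0.539,  0.23 ]), 'eef_rot': array([-0.001,  0.82 , -0.573, -0.001]), 'wrist_force': array([ 0.265,  0.071, -0.754]), 'torque': array([-0.006, -0.032,  0.005]), 'opening': np.float64(0.999)} 0.0187
top {'intrinsics': [[395.808, 0.0, 285.146], [0.0, 395.808, 207.633], [0.0, 0.0, 1.0]], 'origin': [0.447, 0.01, 1.066], 'attitude': [0.709, 0.015, -0.034, -0.705]}
side {'intrinsics': [[463.558, 0.0, 276.241], [0.0, 463.558, 211.135], [0.0, 0.0, 1.0]], 'origin': [0.205, 0.762, 0.662], 'attitude': [-0.171, -0.083, 0.447, 0.874]}
wrist {'intrinsics': [[321.887, 0.0, 279.287], [0.0, 321.887, 209.148], [0.0, 0.0, 1.0]], 'origin': [0.278, -0.51, 0.372], 'attitude': [0.809, -0.136, 0.096, -0.564]}
```

View pics/top0.png

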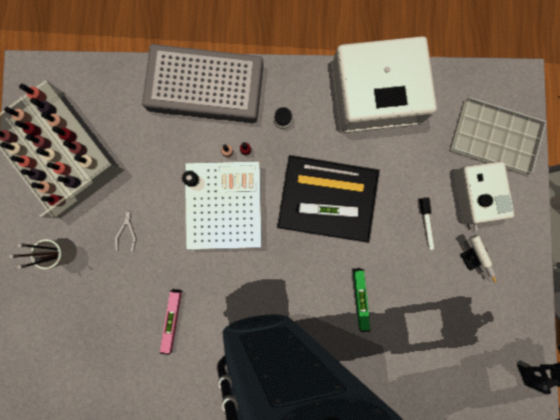

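View pics/side0.png

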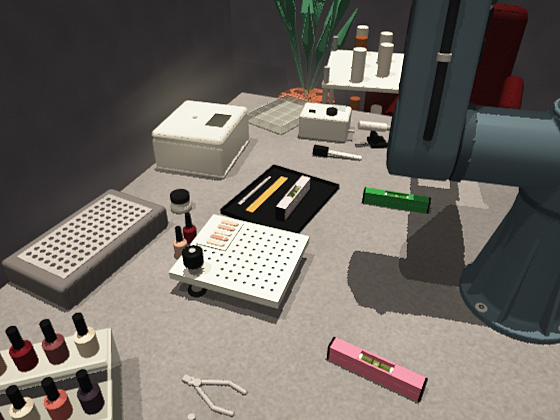

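View pics/wrist0.png

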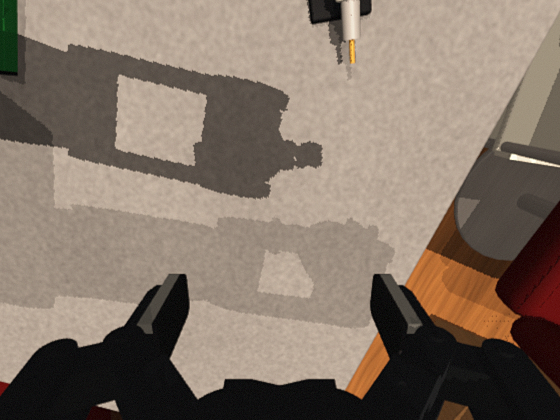

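The candidates for the level are the silver bar in the tray at top-view pixel (329,211), the green bar at (361,299) and the pink bar at (171,321). The description fits the silver one in the tray, so I'll check it in a close crop. The knob is at (191,178) and the card at (238,178), so the clear half is the shelf's lower half in the picture.

```bash
python3 - <<'E'
from h import *
z=np.load('top0.npz'); p,X=z['p'],z['X']
save(p,'crop0.png',(170,130,390,260),3.6)
Z=X[:,:,2]
def reg(name,m):
    v,u=np.nonzero(m); P=X[m]; c=P.mean(0)
    r=cv2.minAreaRect((P[:,:2]*1000).astype(np.float32))
    print(name,len(P),'mean',c.round(4),'rect',np.round(r[0],1),np.round(r[1],1),round(r[2],2), 'z', np.percentile(P[:,2],[5,50,95]).round(4))
V,U=np.mgrid[:420,:560]
box=lambda a,b,c,d:(U>=a)&(U<c)&(V>=b)&(V<d)
reg('tray floor',box(280,155,380,242)&(Z>-.003)&(Z<.011)&(p.max(2)<50))
reg('level',box(290,198,368,222)&(Z>.027))
reg('deck',box(180,155,268,255)&(Z>.045)&(Z<.07))
reg('knob',box(178,165,206,190)&(Z>.09))
reg('cap',box(215,140,260,157)&(Z>.03))
E
```

```text
tray floor 4740 mean [ 0.5409 -0.1357  0.0038] rect [ 545.6 -134.9] [247.2 195.5] 81.08 z [0.0005 0.0038 0.0072]
level 555 mean [ 0.5133 -0.1312  0.0441] rect [505.4 -95.9] [ 66.9 232.2] 12.98 z [0.0317 0.0369 0.0406]
deck 6204 mean [0.5205 0.1384 0.0564] rect [523.8 141.4] [220.2 191. ] 1.76 z [0.0519 0.056  0.0625]
knob 202 mean [0.5819 0.2115 0.1261] rect [520.2 123.1] [270.   37.3] 55.16 z [0.0955 0.1026 0.1066]
cap 202 mean [0.668  0.1095 0.0613] rect [579.9  51.9] [269.9  72.4] 32.57 z [0.0319 0.0382 0.0744]
```

View pics/crop0.png

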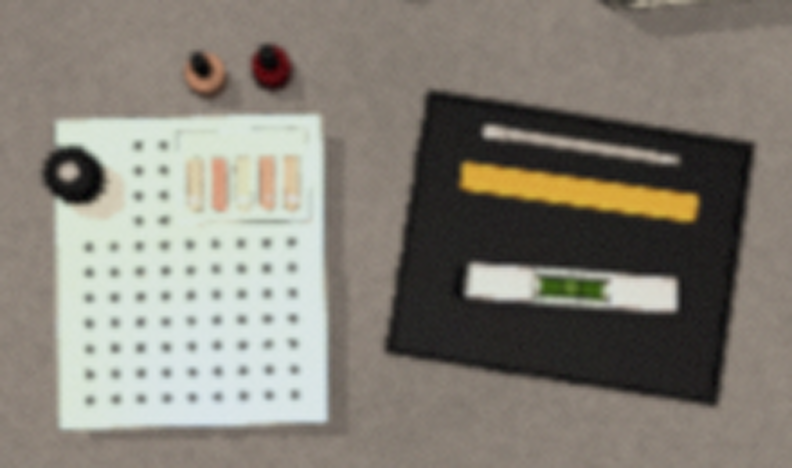

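The crop confirms it: a silver bar with black end caps and a green vial, lying in the tray at about top pixel (329,211). Next I'll refine the poses, filtering out the depth outliers.

```bash
cat >> h.py <<'E'
V,U=np.mgrid[:420,:560]
box=lambda a,b,c,d:(U>=a)&(U<c)&(V>=b)&(V<d)
def fit(name,X,m):
    m=cv2.morphologyEx(m.astype(np.uint8),cv2.MORPH_OPEN,np.ones((3,3)))
    n,l,s,_=cv2.connectedComponentsWithStats(m); k=1+np.argmax(s[1:,4]); m=l==k
    P=X[m]; r=cv2.minAreaRect((P[:,:2]*1000).astype(np.float32))
    q=P[:,:2]-P[:,:2].mean(0); w,E=np.linalg.eigh(q.T@q); e=E[:,1]
    print(name,len(P),'mean',P.mean(0).round(4),'rect',np.round(r[0],1),np.round(r[1],1),round(r[2],2),'long axis deg from x',round(np.degrees(np.arctan2(e[1],e[0]))%180,2),'z',np.percentile(P[:,2],[5,50,95]).round(4)); return P
E
python3 - <<'E'
from h import *
for n,b in [('top',dict(level=(290,198,368,222),deck=(180,155,268,255),knob=(178,165,206,190))),('side',dict(level=(270,165,320,225),deck=(160,205,320,310),knob=(175,235,210,275)))]:
    z=np.load(n+'0.npz'); X=z['X']; Z=X[:,:,2]
    P=fit('level',X,box(*b['level'])&(Z>.029)&(Z<.048))
    P=fit('deck',X,box(*b['deck'])&(Z>.045)&(Z<.07))
    c=np.linalg.lstsq(np.c_[P[:,:2],np.ones(len(P))],P[:,2],rcond=None)[0]; print('tilt',c.round(4))
    P=fit('knob',X,box(*b['knob'])&(Z>.096)&(Z<.112))
E
```

```text
level 500 mean [ 0.5136 -0.1324  0.0368] rect [ 514.1 -132.4] [160.1  24.4] 86.15 long axis deg from x 86.18 z [0.0323 0.0369 0.0404]
deck 6188 mean [0.5205 0.1384 0.0564] rect [523.8 141.4] [220.2 191. ] 1.72 long axis deg from x 172.59 z [0.0519 0.056  0.0625]
tilt [ 0.0125 -0.0338  0.0546]
knob 168 mean [0.5855 0.2168 0.103 ] rect [585.6 217.3] [32.7 31.8] 2.4 long axis deg from x 157.43 z [0.0995 0.103  0.1058]
level 430 mean [ 0.5119 -0.1247  0.036 ] rect [ 512.4 -132.2] [163.4  25.6] 85.84 long axis deg from x 86.24 z [0.031  0.0366 0.039 ]
deck 7270 mean [0.5116 0.1517 0.0558] rect [523.1 142.6] [220.9 193.8] 1.7 long axis deg from x 171.87 z [0.0515 0.0556 0.062 ]
tilt [ 0.0142 -0.0367  0.0541]
knob 252 mean [0.5838 0.2227 0.1021] rect [585.3 220.5] [36.8 33.2] 30.36 long axis deg from x 24.25 z [0.0969 0.1028 0.1049]
```

```bash
cat >> h.py <<'E'
def go(x,y,z,th,quiet=False):
    o=get_obs(); Rm=rot(o['eef_rot']); d=Rm.T@(np.array([x,y,z])-o['eef_pos'])
    t0=np.degrees(np.arctan2(Rm[1,0],Rm[0,0])); turn=-((th-t0+180)%360-180)
    print('now',np.round(o['eef_pos'],4),'th',round(t0,2),'q',np.round(o['q'],3),'F',np.round(o['wrist_force'],2),'open',round(float(o['opening']),3),'t',round(float(o['time_s']),2))
    print('tx,ty,tz',np.round(d,4),'turn',round(turn,2),'min rows',np.ceil(np.linalg.norm(d)/.0417),np.ceil(abs(turn)/7.16))
E
python3 -c "
from h import *
go(.514,-.132,.10,-3.9)"
```

```text
now [ 0.1976 -0.5396  0.2306] th -69.9 q [-1.426  0.181  1.608 -0.     1.354 -0.206] F [-0.79  0.28 -0.45] open 1.0 t 0.15
tx,ty,tz [-0.2738 -0.4372  0.1311] turn -66.0 min rows 13.0 10.0
```

Call:
move_arm([
  {"tx": -0.036,"ty": -0.058,"tz": 0.0,"turn": -6},
  {"tx": -0.057,"ty": -0.091,"tz": 0.0,"turn": -12},
  {"tx": -0.078,"ty": -0.124,"tz": 0.01,"turn": -18},
  {"tx": -0.099,"ty": -0.157,"tz": 0.02,"turn": -24},
  {"tx": -0.12,"ty": -0.19,"tz": 0.03,"turn": -30},
  {"tx": -0.141,"ty": -0.223,"tz": 0.04,"turn": -36},
  {"tx": -0.162,"ty": -0.256,"tz": 0.05,"turn": -42},
  {"tx": -0.183,"ty": -0.29,"tz": 0.06,"turn": -48},
  {"tx": -0.204,"ty": -0.324,"tz": 0.07,"turn": -54},
  {"tx": -0.225,"ty": -0.358,"tz": 0.08,"turn": -60},
  {"tx": -0.246,"ty": -0.392,"tz": 0.09,"turn": -66},
  {"tx": -0.26,"ty": -0.415,"tz": 0.1,"turn": -66},
  {"tx": -0.274,"ty": -0.437,"tz": 0.11,"turn": -66},
  {"tx": -0.274,"ty": -0.437,"tz": 0.13,"turn": -66},
  {"tx": -0.274,"ty": -0.437,"tz": 0.13,"turn": -66},
  {"tx": -0.274,"ty": -0.437,"tz": 0.13,"turn": -66},
  {"tx": -0.274,"ty": -0.437,"tz": 0.13,"turn": -66},
], gripper=0.65)

```text
time_s: 1.57
eef_pos: [0.5137, -0.1331, 0.1018]
eef_rot: [0.0, 0.999, -0.034, -0.0]
wrist_force: [0.1, -0.8, 1.2]
opening: 0.65
```

```bash
python3 -c "
from h import *
go(.514,-.132,.012,-3.9)
p,d,X=cloud('wrist'); save(p,'w1.png')
P=fit('level',X,(X[:,:,2]>.029)&(X[:,:,2]<.045))"
```

```text
now [ 0.5137 -0.1331  0.1018] th -3.94 q [-0.477  0.24   1.822 -0.     1.079 -0.408] F [ 0.07 -0.84  1.16] open 0.65 t 1.57
tx,ty,tz [ 0.0002 -0.0012  0.0898] turn -0.04 min rows 3.0 1.0
level 7148 mean [ 0.516  -0.1218  0.0359] rect [ 515.3 -131.5] [159.   24.1] 86.21 long axis deg from x 86.2 z [0.0328 0.0362 0.0374]
```

View pics/w1.png

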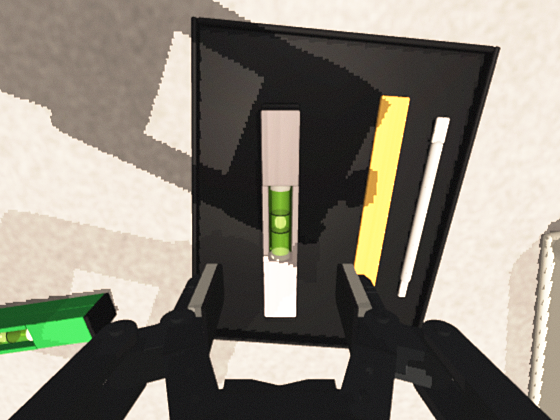

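The wrist view shows the level's vial at (280,222), midway between the two fingers. The file at (380,190) and the pusher at (425,205) are well to the right. Now I'll descend and grip.

Call:
move_arm([
  {"tx": 0.001,"ty": -0.001,"tz": 0.03},
  {"tx": 0.001,"ty": -0.001,"tz": 0.06},
  {"tx": 0.001,"ty": -0.001,"tz": 0.08},
  {"tx": 0.001,"ty": -0.001,"tz": 0.088},
  {"tx": 0.001,"ty": -0.001,"tz": 0.088},
  {"tx": 0.001,"ty": -0.001,"tz": 0.088},
])

```text
validation failed for argument at $.in...
```

Call:
move_arm([
  {"tx": 0},
  {"tx": 0},
  {"tx": 0},
  {"tx": 0},
  {"tx": 0},
  {"tx": 0},
], gripper=0)

```text
validation failed for argument at $.in...
```

Call:
move_arm([
  {"tz": -0.015},
  {"tz": -0.045},
  {"tz": -0.08},
  {"tz": -0.12},
  {"tz": -0.13},
  {"tz": -0.13},
  {"tz": -0.13},
])

```text
validation failed for argument at $.in...
```

```bash
python3 -c "
from h import *
go(.4735,.1405,.142,1.7)
p,d,X=cloud('side'); save(p,'s1.png')"
```

```text
now [ 0.514  -0.1336  0.1023] th -3.98 q [-0.478  0.24   1.822 -0.     1.079 -0.408] F [-0.12 -0.99  0.38] open 0.646 t 1.62
tx,ty,tz [-0.0594 -0.2706 -0.0399] turn -5.68 min rows 7.0 1.0
```

View pics/s1.png

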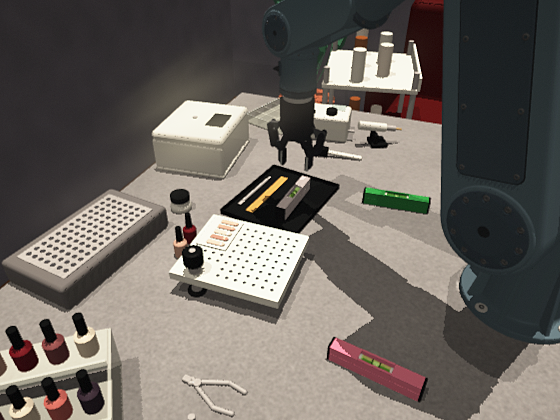

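All three calls were refused and the arm hasn't moved (side view: gripper still over the tray at about (300,150)). The refused rows left out some fields, so I'll give all four from now on.

Call:
move_arm([
  {"tx": 0.001,"ty": -0.001,"tz": 0.03,"turn": 0},
  {"tx": 0.001,"ty": -0.001,"tz": 0.06,"turn": 0},
  {"tx": 0.001,"ty": -0.001,"tz": 0.08,"turn": 0},
  {"tx": 0.001,"ty": -0.001,"tz": 0.089,"turn": 0},
  {"tx": 0.001,"ty": -0.001,"tz": 0.089,"turn": 0},
  {"tx": 0.001,"ty": -0.001,"tz": 0.089,"turn": 0},
])

```text
time_s: 2.17
eef_pos: [0.5153, -0.1324, 0.0132]
eef_rot: [0.0, 0.999, -0.034, 0.0]
wrist_force: [0.2, -0.3, 0.8]
opening: 0.655
```

Call:
move_arm([
  {"tx": 0,"ty": 0,"tz": 0,"turn": 0},
  {"tx": 0,"ty": 0,"tz": 0,"turn": 0},
  {"tx": 0,"ty": 0,"tz": 0,"turn": 0},
  {"tx": 0,"ty": 0,"tz": 0,"turn": 0},
  {"tx": 0,"ty": 0,"tz": 0,"turn": 0},
  {"tx": 0,"ty": 0,"tz": 0,"turn": 0},
  {"tx": 0,"ty": 0,"tz": 0,"turn": 0},
], gripper=0.0)

```text
time_s: 2.75
eef_pos: [0.5161, -0.1323, 0.0141]
eef_rot: [0.001, 0.999, -0.034, 0.001]
wrist_force: [-1.5, 0.5, 6.9]
opening: 0.268
```

Call:
move_arm([
  {"tx": 0,"ty": 0,"tz": -0.015,"turn": 0},
  {"tx": 0,"ty": 0,"tz": -0.045,"turn": 0},
  {"tx": 0,"ty": 0,"tz": -0.08,"turn": 0},
  {"tx": 0,"ty": 0,"tz": -0.115,"turn": 0},
  {"tx": 0,"ty": 0,"tz": -0.13,"turn": 0},
  {"tx": 0,"ty": 0,"tz": -0.13,"turn": 0},
  {"tx": 0,"ty": 0,"tz": -0.13,"turn": 0},
])

```text
time_s: 3.33
eef_pos: [0.5152, -0.1316, 0.1429]
eef_rot: [0.0, 0.999, -0.034, 0.001]
wrist_force: [0.0, 0.1, -2.7]
opening: 0.273
```

```bash
python3 -c "
from h import *
go(.4735,.1405,.125,1.7)
p,d,X=cloud('side'); save(p,'s2.png')
p,d,X=cloud('wrist'); save(p,'w2.png')"
```

```text
now [ 0.5152 -0.1316  0.1429] th -3.89 q [-0.474  0.182  1.796  0.     1.161 -0.406] F [ 0.    0.15 -2.72] open 0.273 t 3.33
tx,ty,tz [-0.0602 -0.2687  0.0176] turn -5.59 min rows 7.0 1.0
```

View pics/s2.png

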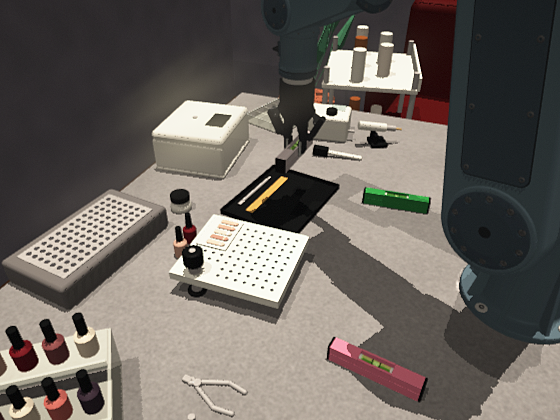

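View pics/w2.png

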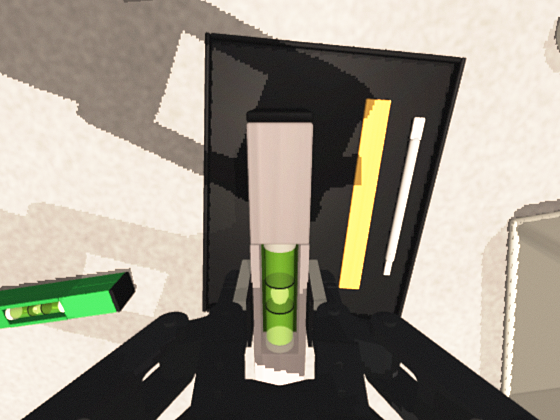

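The level is held and the bubble is visible at (280,293). Next I'll carry it to the shelf.

Call:
move_arm([
  {"tx": -0.006,"ty": -0.025,"tz": 0.0,"turn": -1},
  {"tx": -0.013,"ty": -0.06,"tz": 0.0,"turn": -2},
  {"tx": -0.022,"ty": -0.098,"tz": 0.0,"turn": -3},
  {"tx": -0.03,"ty": -0.136,"tz": 0.0,"turn": -4},
  {"tx": -0.039,"ty": -0.174,"tz": 0.0,"turn": -5},
  {"tx": -0.047,"ty": -0.21,"tz": 0.0,"turn": -5.6},
  {"tx": -0.054,"ty": -0.24,"tz": 0.0,"turn": -5.6},
  {"tx": -0.058,"ty": -0.26,"tz": 0.005,"turn": -5.6},
  {"tx": -0.06,"ty": -0.269,"tz": 0.017,"turn": -5.6},
  {"tx": -0.06,"ty": -0.269,"tz": 0.035,"turn": -5.6},
  {"tx": -0.06,"ty": -0.269,"tz": 0.05,"turn": -5.6},
  {"tx": -0.06,"ty": -0.269,"tz": 0.06,"turn": -5.6},
  {"tx": -0.06,"ty": -0.269,"tz": 0.06,"turn": -5.6},
  {"tx": -0.06,"ty": -0.269,"tz": 0.06,"turn": -5.6},
])

```text
time_s: 4.6
eef_pos: [0.4721, 0.1407, 0.0809]
eef_rot: [0.0, 1.0, 0.015, -0.002]
wrist_force: [0.6, -0.7, -1.6]
opening: 0.266
```

```bash
python3 -c "
from h import *
go(.4735,.1405,.0685,1.7)
p,d,X=cloud('side'); save(p,'s3.png',(140,160,340,310),3.8)"
```

```text
now [0.4721 0.1407 0.0809] th 1.68 q [ 0.048  0.199  1.925 -0.     1.021  0.019] F [ 0.61 -0.67 -1.64] open 0.266 t 4.6
tx,ty,tz [0.0014 0.0002 0.0124] turn -0.02 min rows 1.0 1.0
```

View pics/s3.png

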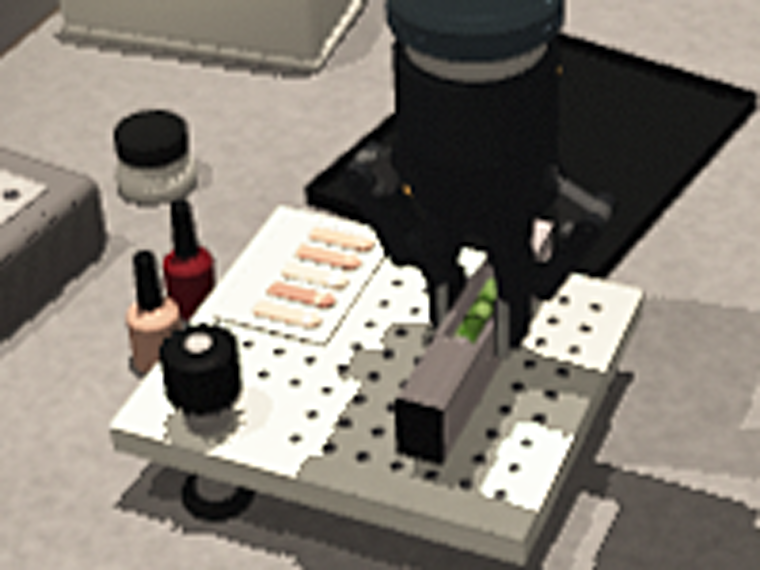

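The level hangs about 12 mm above the clear half of the deck, near crop pixel (450,370), and is aligned. I'll lower it gently.

Call:
move_arm([
  {"tx": 0.001,"ty": 0,"tz": 0.006,"turn": 0},
  {"tx": 0.001,"ty": 0,"tz": 0.01,"turn": 0},
  {"tx": 0.001,"ty": 0,"tz": 0.012,"turn": 0},
  {"tx": 0.001,"ty": 0,"tz": 0.012,"turn": 0},
  {"tx": 0.001,"ty": 0,"tz": 0.012,"turn": 0},
])

```text
time_s: 5.07
eef_pos: [0.4744, 0.1409, 0.0703]
eef_rot: [-0.0, 1.0, 0.015, 0.0]
wrist_force: [-0.8, -0.5, -2.5]
opening: 0.267
```

Call:
move_arm([
  {"tx": 0,"ty": 0,"tz": 0.001,"turn": 0},
  {"tx": 0,"ty": 0,"tz": 0.002,"turn": 0},
  {"tx": 0,"ty": 0,"tz": 0.002,"turn": 0},
  {"tx": 0,"ty": 0,"tz": 0.002,"turn": 0},
])

```text
time_s: 5.4
eef_pos: [0.4743, 0.1409, 0.0683]
eef_rot: [-0.0, 1.0, 0.015, 0.0]
wrist_force: [-0.7, -0.3, -3.1]
opening: 0.268
```

Call:
move_arm([
  {"tx": 0,"ty": 0,"tz": 0.001,"turn": 0},
  {"tx": 0,"ty": 0,"tz": 0.001,"turn": 0},
  {"tx": 0,"ty": 0,"tz": 0.001,"turn": 0},
])

```text
time_s: 5.65
eef_pos: [0.4745, 0.141, 0.0677]
eef_rot: [-0.0, 1.0, 0.015, 0.0]
wrist_force: [-2.2, 1.4, 3.5]
opening: 0.266
```

Contact: the vertical force has gone from about -3 to +3.5 N. I'll release, rise, and let the bubble settle.

Call:
move_arm([
  {"tx": 0,"ty": 0,"tz": 0,"turn": 0},
  {"tx": 0,"ty": 0,"tz": 0,"turn": 0},
  {"tx": 0,"ty": 0,"tz": 0,"turn": 0},
  {"tx": 0,"ty": 0,"tz": 0,"turn": 0},
  {"tx": 0,"ty": 0,"tz": 0,"turn": 0},
], gripper=0.6)

```text
time_s: 6.07
eef_pos: [0.4744, 0.1409, 0.0673]
eef_rot: [0.0, 1.0, 0.015, 0.0]
wrist_force: [-0.0, 0.3, -0.5]
opening: 0.597
```

Call:
move_arm([
  {"tx": 0,"ty": 0,"tz": -0.015,"turn": 0},
  {"tx": 0,"ty": 0,"tz": -0.045,"turn": 0},
  {"tx": 0,"ty": 0.02,"tz": -0.08,"turn": 0},
  {"tx": 0,"ty": 0.05,"tz": -0.1,"turn": 0},
  {"tx": 0,"ty": 0.06,"tz": -0.1,"turn": 0},
  {"tx": 0,"ty": 0.06,"tz": -0.1,"turn": 0},
  {"tx": 0,"ty": 0.06,"tz": -0.1,"turn": 0},
  {"tx": 0,"ty": 0.06,"tz": -0.1,"turn": 0},
])

```text
time_s: 6.73
eef_pos: [0.475, 0.0815, 0.1659]
eef_rot: [-0.0, 1.0, 0.015, -0.001]
wrist_force: [-0.2, 0.2, -0.6]
opening: 0.601
```

```bash
python3 -c "
from h import *
go(.4735,.1405,.0685,1.7)
p,d,X=cloud('wrist'); save(p,'w4.png'); np.savez('w4.npz',p=p,d=d,X=X); fit('lev',X,(X[:,:,2]>.08)&(X[:,:,2]<.096)&(X[:,:,0]<.51)&(X[:,:,0]>.44))"
```

```text
now [0.475  0.0815 0.1659] th 1.69 q [-0.077  0.045  1.897  0.     1.202 -0.107] F [-0.15  0.16 -0.59] open 0.601 t 6.73
tx,ty,tz [ 0.0005 -0.0589  0.0974] turn -0.01 min rows 3.0 1.0
lev 8387 mean [0.4752 0.1512 0.0878] rect [475.5 142.1] [ 24.1 158.5] 1.75 long axis deg from x 91.75 z [0.0847 0.0877 0.0905]
```

View pics/w4.png

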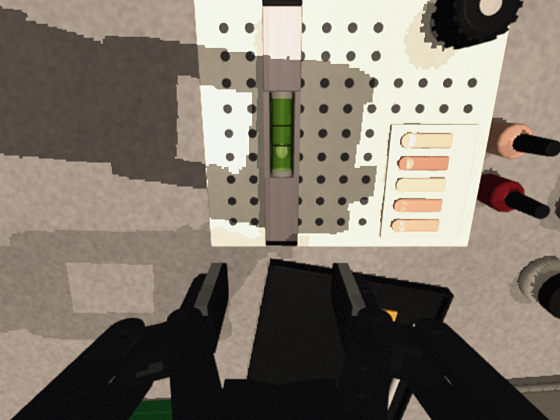

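The level lies on the clear half at (282,130), aligned, with the bubble at about (282,152), towards the plain-feet (high) end. I'll zoom in to measure it.

```bash
python3 -c "
from h import *
p,d,X=cloud('wrist'); np.savez('w5.npz',p=p,d=d,X=X)
save(p,'w5c.png',(262,85,302,185),6)
print([ (v,p[v,276:290].mean(0).round().astype(int).tolist(), X[v,282].round(4).tolist()) for v in range(88,182)].__repr__().replace('), (','\n'))"
```

```text
[(88, [141, 123, 114], [0.4746, 0.1724, 0.0883]
89, [142, 124, 115], [0.4746, 0.1718, 0.0888]
90, [131, 113, 105], [0.4746, 0.1712, 0.0868]
91, [113, 99, 89], [0.4746, 0.1706, 0.0887]
92, [130, 118, 102], [0.4747, 0.17, 0.0871]
93, [145, 133, 114], [0.4747, 0.1694, 0.086]
94, [144, 132, 114], [0.4747, 0.1688, 0.0873]
95, [143, 131, 113], [0.4747, 0.1682, 0.0877]
96, [145, 132, 116], [0.4748, 0.1676, 0.0877]
97, [143, 131, 113], [0.4748, 0.167, 0.0879]
98, [121, 123, 88], [0.4748, 0.1664, 0.0869]
99, [76, 107, 32], [0.4748, 0.1658, 0.0871]
100, [68, 103, 24], [0.4748, 0.1652, 0.086]
101, [69, 103, 25], [0.4749, 0.1646, 0.0873]
102, [70, 104, 26], [0.4749, 0.1639, 0.0867]
103, [69, 103, 25], [0.4749, 0.1633, 0.0869]
104, [70, 104, 26], [0.4749, 0.1627, 0.0859]
105, [70, 103, 26], [0.475, 0.1621, 0.0862]
106, [70, 103, 26], [0.475, 0.1615, 0.0869]
107, [71, 104, 27], [0.475, 0.1609, 0.0879]
108, [70, 103, 26], [0.475, 0.1602, 0.087]
109, [70, 104, 26], [0.475, 0.1596, 0.0864]
110, [71, 104, 27], [0.4751, 0.159, 0.0869]
111, [69, 102, 25], [0.4751, 0.1584, 0.0866]
112, [70, 103, 27], [0.
[... 2430 characters left out ...]
 0.0886]
167, [70, 105, 27], [0.4764, 0.1216, 0.0886]
168, [90, 118, 44], [0.4764, 0.1206, 0.0868]
169, [113, 136, 61], [0.4764, 0.12, 0.0876]
170, [113, 134, 63], [0.4765, 0.1193, 0.0874]
171, [123, 129, 84], [0.4765, 0.1185, 0.0872]
172, [140, 126, 111], [0.4765, 0.118, 0.0878]
173, [142, 129, 112], [0.4765, 0.1173, 0.088]
174, [142, 129, 112], [0.4765, 0.117, 0.0898]
175, [142, 130, 112], [0.4766, 0.116, 0.0885]
176, [133, 122, 105], [0.4766, 0.1153, 0.0885]
177, [117, 104, 92], [0.4766, 0.1148, 0.0893]
178, [122, 104, 96], [0.4766, 0.1139, 0.0887]
179, [131, 113, 104], [0.4767, 0.1133, 0.0888]
180, [132, 115, 105], [0.4767, 0.1125, 0.0886]
181, [132, 115, 105], [0.4767, 0.1119, 0.0889])]
```

View pics/w5c.png

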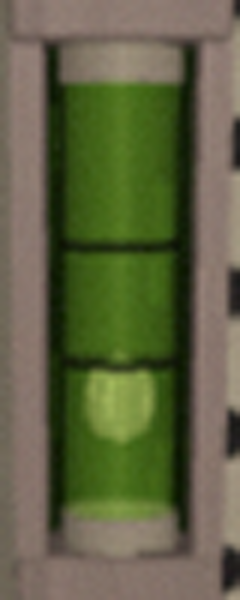

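The rings are at rows 125.7 and 145.3 and the bubble spans about rows 143 to 157, so it sits roughly 9.5–10 mm off, possibly still settling. That means about 3.4 rad of turn. Next I'll work out the path to the knob, pre-wound counter-clockwise.

```bash
python3 -c "
from h import *
go(.586,.219,.166,158)
z=np.load('w4.npz');X=z['X'];p=z['p']
fit('knob',X,box(420,0,530,60)&(X[:,:,2]>.09)&(X[:,:,2]<.115))
X=np.load('top0.npz')['X']
for c in [(227,150),(245,148)]: print(X[c[1]-3:c[1]+4,c[0]-3:c[0]+4].reshape(-1,3)[::6].round(3).tolist())
"
```

```text
now [0.4751 0.0818 0.1659] th 1.75 q [-0.077  0.045  1.897  0.     1.202 -0.107] F [-0.65 -0.32  0.18] open 0.604 t 6.83
tx,ty,tz [ 0.115  -0.1338 -0.0003] turn -156.25 min rows 5.0 22.0
knob 2699 mean [0.5847 0.2116 0.1009] rect [586.7 211.1] [22.6 39.2] 87.56 long axis deg from x 179.73 z [0.0933 0.1019 0.1036]
[[0.668, 0.138, 0.074], [0.677, 0.127, 0.036], [0.673, 0.129, 0.043], [0.668, 0.131, 0.05], [0.666, 0.133, 0.049], [0.664, 0.136, 0.046], [0.663, 0.14, 0.038], [0.661, 0.143, 0.036], [0.661, 0.127, 0.035]]
[[0.674, 0.093, 0.073], [0.683, 0.08, 0.035], [0.676, 0.082, 0.052], [0.673, 0.084, 0.053], [0.67, 0.087, 0.055], [0.671, 0.09, 0.041], [0.669, 0.093, 0.039], [0.666, 0.096, 0.036], [0.667, 0.08, 0.036]]
```

Call:
move_arm([
  {"tx": 0.01,"ty": -0.01,"tz": 0,"turn": -7},
  {"tx": 0.03,"ty": -0.03,"tz": 0,"turn": -14},
  {"tx": 0.05,"ty": -0.055,"tz": 0,"turn": -21},
  {"tx": 0.07,"ty": -0.08,"tz": 0,"turn": -28},
  {"tx": 0.09,"ty": -0.105,"tz": 0,"turn": -35},
  {"tx": 0.105,"ty": -0.125,"tz": 0,"turn": -42},
  {"tx": 0.115,"ty": -0.134,"tz": 0,"turn": -49},
  {"tx": 0.115,"ty": -0.134,"tz": 0,"turn": -56},
  {"tx": 0.115,"ty": -0.134,"tz": 0,"turn": -63},
  {"tx": 0.115,"ty": -0.134,"tz": 0,"turn": -70},
  {"tx": 0.115,"ty": -0.134,"tz": 0,"turn": -77},
  {"tx": 0.115,"ty": -0.134,"tz": 0,"turn": -84},
  {"tx": 0.115,"ty": -0.134,"tz": 0,"turn": -91},
  {"tx": 0.115,"ty": -0.134,"tz": 0,"turn": -98},
  {"tx": 0.115,"ty": -0.134,"tz": 0,"turn": -105},
  {"tx": 0.115,"ty": -0.134,"tz": 0,"turn": -112},
  {"tx": 0.115,"ty": -0.134,"tz": 0,"turn": -119},
  {"tx": 0.115,"ty": -0.134,"tz": 0,"turn": -126},
  {"tx": 0.115,"ty": -0.134,"tz": 0,"turn": -133},
  {"tx": 0.115,"ty": -0.134,"tz": 0,"turn": -140},
], gripper=0.7)

```text
time_s: 8.5
eef_pos: [0.5862, 0.2192, 0.1659]
eef_rot: [-0.001, 0.325, 0.946, -0.0]
wrist_force: [-0.5, -0.1, -0.3]
opening: 0.699
```

```bash
python3 -c "
from h import *
go(.586,.219,.073,158)
p,d,X=cloud('wrist'); save(p,'w6.png'); np.savez('w6.npz',p=p,d=d,X=X)
fit('knob',X,(X[:,:,2]>.097)&(X[:,:,2]<.115)&(abs(X[:,:,0]-.586)<.03)&(abs(X[:,:,1]-.219)<.03))"
```

```text
now [0.5862 0.2192 0.1659] th 142.11 q [ 0.168  0.354  1.529  0.     1.26  -2.312] F [-0.46 -0.05 -0.32] open 0.699 t 8.5
tx,ty,tz [-0.0001 -0.0001  0.0929] turn -15.89 min rows 3.0 3.0
knob 2115 mean [0.5864 0.2181 0.102 ] rect [587.2 219.5] [38.2 37.6] 79.39 long axis deg from x 60.71 z [0.0998 0.1022 0.1036]
```

View pics/w6.png

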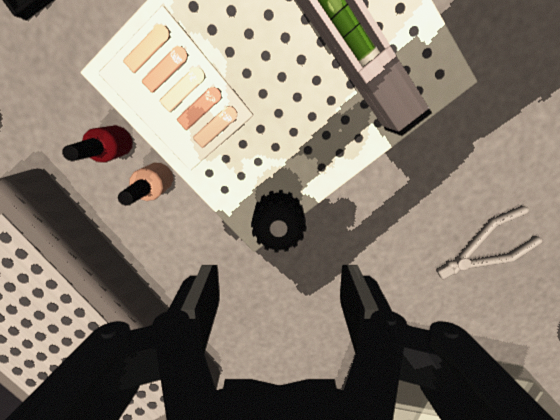

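The knob is at (278,222), centred between the fingers, at world (0.587, 0.2195). I'll descend onto it.

Call:
move_arm([
  {"tx": 0,"ty": 0,"tz": 0.01,"turn": -7},
  {"tx": 0,"ty": 0,"tz": 0.03,"turn": -14},
  {"tx": 0,"ty": 0,"tz": 0.055,"turn": -15},
  {"tx": 0,"ty": 0,"tz": 0.08,"turn": -15},
  {"tx": 0,"ty": 0,"tz": 0.092,"turn": -15},
  {"tx": 0,"ty": 0,"tz": 0.092,"turn": -15},
  {"tx": 0,"ty": 0,"tz": 0.092,"turn": -15},
])

```text
time_s: 9.13
eef_pos: [0.5864, 0.2186, 0.0746]
eef_rot: [-0.001, 0.202, 0.979, -0.0]
wrist_force: [1.1, -1.0, 0.9]
opening: 0.693
```

Call:
move_arm([
  {"tx": 0,"ty": 0,"tz": 0,"turn": 0},
  {"tx": 0,"ty": 0,"tz": 0,"turn": 0},
  {"tx": 0,"ty": 0,"tz": 0,"turn": 0},
  {"tx": 0,"ty": 0,"tz": 0,"turn": 0},
  {"tx": 0,"ty": 0,"tz": 0,"turn": 0},
], gripper=0.0)

```text
time_s: 9.55
eef_pos: [0.587, 0.2193, 0.0777]
eef_rot: [0.0, 0.202, 0.979, 0.001]
wrist_force: [-5.9, 0.7, 6.5]
opening: 0.425
```

```bash
python3 -c "
from h import *
go(.586,.219,.073,158)
p,d,X=cloud('wrist'); save(p,'w7.png'); np.savez('w7.npz',p=p,d=d,X=X)"
```

```text
now [0.587  0.2193 0.0777] th 156.69 q [ 1.680e-01  4.620e-01  1.579e+00  1.000e-03  1.100e+00 -2.568e+00] F [-5.88  0.74  6.45] open 0.425 t 9.55
tx,ty,tz [ 0.0008 -0.0007  0.0047] turn -1.31 min rows 1.0 1.0
```

View pics/w7.png

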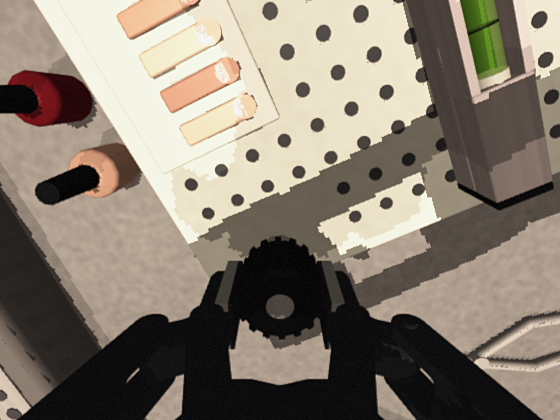

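The knob is gripped (opening 0.425, about 36 mm). I'll turn it clockwise, which is a positive turn about the tool's z.

Call:
move_arm([
  {"tx": 0,"ty": 0,"tz": 0,"turn": 7},
  {"tx": 0,"ty": 0,"tz": 0,"turn": 14},
  {"tx": 0,"ty": 0,"tz": 0,"turn": 21},
  {"tx": 0,"ty": 0,"tz": 0,"turn": 28},
  {"tx": 0,"ty": 0,"tz": 0,"turn": 35},
  {"tx": 0,"ty": 0,"tz": 0,"turn": 42},
  {"tx": 0,"ty": 0,"tz": 0,"turn": 49},
  {"tx": 0,"ty": 0,"tz": 0,"turn": 56},
  {"tx": 0,"ty": 0,"tz": 0,"turn": 63},
  {"tx": 0,"ty": 0,"tz": 0,"turn": 70},
  {"tx": 0,"ty": 0,"tz": 0,"turn": 77},
  {"tx": 0,"ty": 0,"tz": 0,"turn": 84},
  {"tx": 0,"ty": 0,"tz": 0,"turn": 91},
  {"tx": 0,"ty": 0,"tz": 0,"turn": 98},
  {"tx": 0,"ty": 0,"tz": 0,"turn": 105},
  {"tx": 0,"ty": 0,"tz": 0,"turn": 112},
  {"tx": 0,"ty": 0,"tz": 0,"turn": 119},
  {"tx": 0,"ty": 0,"tz": 0,"turn": 126},
  {"tx": 0,"ty": 0,"tz": 0,"turn": 133},
  {"tx": 0,"ty": 0,"tz": 0,"turn": 140},
])

```text
time_s: 11.27
eef_pos: [0.587, 0.2182, 0.0777]
eef_rot: [0.0, 0.99, 0.142, 0.0]
wrist_force: [-7.3, -1.3, 7.8]
opening: 0.427
```

```bash
python3 -c "
from h import *
go(.586,.219,.073,158)
p,d,X=cloud('top'); save(p,'t8.png',(160,130,300,270),4)
p,d,X=cloud('side'); save(p,'s8.png',(160,170,340,310),4)"
```

```text
now [0.587  0.2182 0.0777] th 16.36 q [ 1.670e-01  4.610e-01  1.579e+00 -1.000e-03  1.101e+00 -1.180e-01] F [-7.31 -1.31  7.84] open 0.427 t 11.27
tx,ty,tz [-0.0007 -0.001   0.0047] turn -141.64 min rows 1.0 20.0
```

View pics/t8.png

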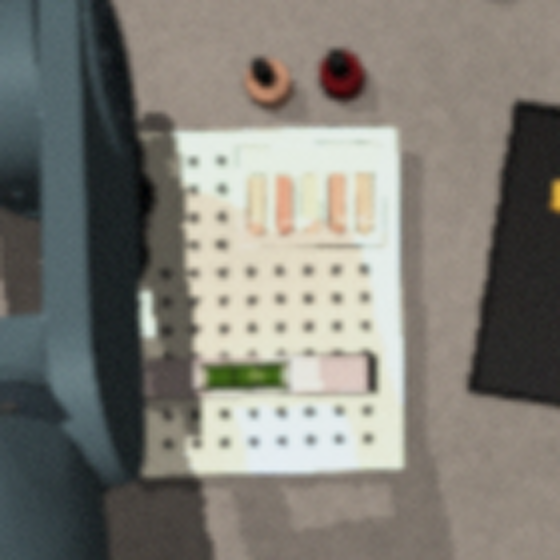

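View pics/s8.png

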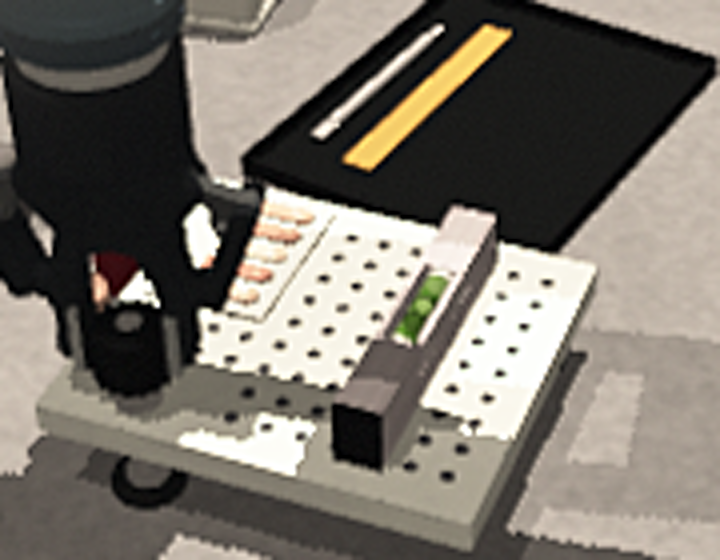

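Call:
move_arm([
  {"tx": 0,"ty": 0,"tz": 0,"turn": 7},
  {"tx": 0,"ty": 0,"tz": 0,"turn": 14},
  {"tx": 0,"ty": 0,"tz": 0,"turn": 21},
  {"tx": 0,"ty": 0,"tz": 0,"turn": 28},
  {"tx": 0,"ty": 0,"tz": 0,"turn": 35},
  {"tx": 0,"ty": 0,"tz": 0,"turn": 42},
  {"tx": 0,"ty": 0,"tz": 0,"turn": 49},
  {"tx": 0,"ty": 0,"tz": 0,"turn": 49},
])

```text
time_s: 12.03
eef_pos: [0.5865, 0.2183, 0.0777]
eef_rot: [0.0, 0.96, -0.281, -0.0]
wrist_force: [-9.1, -1.8, 9.1]
opening: 0.427
```

Call:
move_arm([
  {"tx": 0,"ty": 0,"tz": 0,"turn": 0},
  {"tx": 0,"ty": 0,"tz": 0,"turn": 0},
  {"tx": 0,"ty": 0,"tz": 0,"turn": 0},
  {"tx": 0,"ty": 0,"tz": 0,"turn": 0},
], gripper=0.7)

```text
time_s: 12.37
eef_pos: [0.5878, 0.2184, 0.076]
eef_rot: [-0.0, 0.961, -0.278, 0.001]
wrist_force: [0.1, 0.3, -0.3]
opening: 0.702
```

```bash
python3 -c "
from h import *
go(.475,.055,.166,1.7)
p,d,X=cloud('top'); save(p,'t9.png',(160,130,300,270),4)
K,o,A,c=cal('wrist');ob=get_obs();print('cam in tool',rot(ob['eef_rot']).T@(o-ob['eef_pos']),'axis in tool',rot(ob['eef_rot']).T@-A[:,2])"
```

```text
now [0.5878 0.2184 0.076 ] th -32.3 q [0.167 0.464 1.579 0.    1.097 0.73 ] F [ 0.09  0.32 -0.28] open 0.702 t 12.37
tx,ty,tz [-0.0079  0.1983 -0.0902] turn -34.0 min rows 6.0 5.0
cam in tool [ 0.00059809 -0.0853452  -0.14106379] axis in tool [3.68707634e-04 3.27918426e-01 9.44705970e-01]
```

Call:
move_arm([
  {"tx": 0,"ty": 0,"tz": -0.03,"turn": 0},
  {"tx": 0,"ty": 0,"tz": -0.065,"turn": 0},
  {"tx": -0.001,"ty": 0.03,"tz": -0.085,"turn": -7},
  {"tx": -0.002,"ty": 0.06,"tz": -0.085,"turn": -14},
  {"tx": -0.004,"ty": 0.095,"tz": -0.085,"turn": -21},
  {"tx": -0.006,"ty": 0.13,"tz": -0.075,"turn": -28},
  {"tx": -0.008,"ty": 0.165,"tz": -0.07,"turn": -34},
  {"tx": -0.008,"ty": 0.19,"tz": -0.065,"turn": -34},
  {"tx": -0.008,"ty": 0.198,"tz": -0.065,"turn": -34},
  {"tx": -0.008,"ty": 0.198,"tz": -0.065,"turn": -34},
  {"tx": -0.008,"ty": 0.198,"tz": -0.065,"turn": -34},
  {"tx": -0.008,"ty": 0.198,"tz": -0.065,"turn": -34},
])

```text
time_s: 13.42
eef_pos: [0.4758, 0.0559, 0.141]
eef_rot: [-0.0, 1.0, 0.015, 0.001]
wrist_force: [0.1, -0.2, 0.2]
opening: 0.705
```

```bash
cat >> h.py <<'E'
def bub(name,crop):
    p,d,X=cloud('wrist'); save(p,name,crop,6)
    np.savez(name+'.npz',p=p,d=d,X=X); return p,d,X
E
python3 -c "
from h import *
go(.475,.055,.14,1.7)
p,d,X=bub('w10.png',(255,35,309,135))
c=np.argmin(abs(X[95,:,0]-.4755)); print(c, X[95,c])
for v in range(40,135): print(v,p[v,c-5:c+6,1].mean().round(),end='; ')"
```

```text
now [0.4758 0.0559 0.141 ] th 1.7 q [-1.320e-01  7.000e-02  1.927e+00  1.000e-03  1.143e+00 -1.620e-01] F [ 0.1  -0.15  0.16] open 0.705 t 13.42
tx,ty,tz [-0.0009  0.0008  0.001 ] turn 0.0 min rows 1.0 1.0
282 [0.47568269 0.14215771 0.08852984]
40 163.0; 41 171.0; 42 245.0; 43 243.0; 44 241.0; 45 241.0; 46 241.0; 47 242.0; 48 245.0; 49 230.0; 50 136.0; 51 132.0; 52 131.0; 53 118.0; 54 109.0; 55 110.0; 56 110.0; 57 111.0; 58 111.0; 59 109.0; 60 111.0; 61 110.0; 62 110.0; 63 111.0; 64 110.0; 65 109.0; 66 110.0; 67 110.0; 68 109.0; 69 110.0; 70 110.0; 71 110.0; 72 109.0; 73 109.0; 74 109.0; 75 109.0; 76 110.0; 77 109.0; 78 109.0; 79 110.0; 80 109.0; 81 110.0; 82 112.0; 83 87.0; 84 27.0; 85 69.0; 86 107.0; 87 111.0; 88 109.0; 89 108.0; 90 109.0; 91 119.0; 92 138.0; 93 148.0; 94 152.0; 95 153.0; 96 154.0; 97 156.0; 98 157.0; 99 155.0; 100 154.0; 101 154.0; 102 155.0; 103 152.0; 104 151.0; 105 150.0; 106 147.0; 107 115.0; 108 30.0; 109 65.0; 110 110.0; 111 110.0; 112 107.0; 113 106.0; 114 107.0; 115 106.0; 116 106.0; 117 107.0; 118 106.0; 119 107.0; 120 106.0; 121 106.0; 122 107.0; 123 107.0; 124 106.0; 125 106.0; 126 106.0; 127 106.0; 128 106.0; 129 107.0; 130 106.0; 131 107.0; 132 106.0; 133 106.0; 134 105.0;
```

View pics/w10.png

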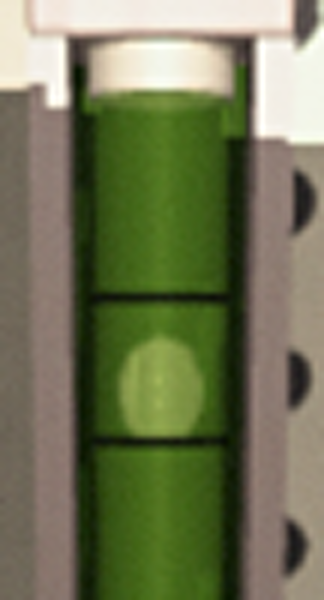

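The rings are at rows 84.2 and 108.3 and the bubble spans about 91 to 108.5 with its centre near 100. That leaves about 2 mm towards the plain feet, or roughly 0.7 rad (40°) more clockwise. Back to the knob.

```bash
python3 -c "
from h import *
go(.587,.2195,.16,1.7)"
```

```text
now [0.4757 0.056  0.1409] th 1.74 q [-0.132  0.07   1.927  0.     1.143 -0.162] F [ 0.41 -0.45  0.25] open 0.702 t 13.47
tx,ty,tz [ 0.1162 -0.16   -0.0189] turn 0.04 min rows 5.0 1.0
```

Call:
move_arm([
  {"tx": 0.015,"ty": -0.02,"tz": -0.01,"turn": 0},
  {"tx": 0.035,"ty": -0.05,"tz": -0.019,"turn": 0},
  {"tx": 0.058,"ty": -0.08,"tz": -0.019,"turn": 0},
  {"tx": 0.08,"ty": -0.11,"tz": -0.019,"turn": 0},
  {"tx": 0.102,"ty": -0.14,"tz": -0.019,"turn": 0},
  {"tx": 0.116,"ty": -0.16,"tz": -0.019,"turn": 0},
  {"tx": 0.116,"ty": -0.16,"tz": -0.01,"turn": 0},
  {"tx": 0.116,"ty": -0.16,"tz": 0.015,"turn": 0},
  {"tx": 0.116,"ty": -0.16,"tz": 0.045,"turn": 0},
  {"tx": 0.116,"ty": -0.16,"tz": 0.065,"turn": 0},
  {"tx": 0.116,"ty": -0.16,"tz": 0.065,"turn": 0},
  {"tx": 0.116,"ty": -0.16,"tz": 0.065,"turn": 0},
])

```text
time_s: 14.47
eef_pos: [0.5844, 0.2188, 0.0738]
eef_rot: [0.0, 1.0, 0.015, -0.002]
wrist_force: [1.0, -0.6, 1.0]
opening: 0.702
```

Call:
move_arm([
  {"tx": 0,"ty": 0,"tz": 0,"turn": 0},
  {"tx": 0,"ty": 0,"tz": 0,"turn": 0},
  {"tx": 0,"ty": 0,"tz": 0,"turn": 0},
  {"tx": 0,"ty": 0,"tz": 0,"turn": 0},
  {"tx": 0,"ty": 0,"tz": 0,"turn": 0},
], gripper=0.0)

```text
time_s: 14.88
eef_pos: [0.5868, 0.2189, 0.0777]
eef_rot: [-0.0, 1.0, 0.015, 0.001]
wrist_force: [-2.9, 0.3, 6.2]
opening: 0.427
```

Call:
move_arm([
  {"tx": 0,"ty": 0,"tz": 0,"turn": 6},
  {"tx": 0,"ty": 0,"tz": 0,"turn": 12},
  {"tx": 0,"ty": 0,"tz": 0,"turn": 18},
  {"tx": 0,"ty": 0,"tz": 0,"turn": 24},
  {"tx": 0,"ty": 0,"tz": 0,"turn": 30},
  {"tx": 0,"ty": 0,"tz": 0,"turn": 35},
  {"tx": 0,"ty": 0,"tz": 0,"turn": 40},
  {"tx": 0,"ty": 0,"tz": 0,"turn": 40},
  {"tx": 0,"ty": 0,"tz": 0,"turn": 40},
])

```text
time_s: 15.63
eef_pos: [0.5869, 0.2189, 0.0777]
eef_rot: [-0.001, 0.945, -0.328, 0.001]
wrist_force: [-2.4, -0.2, 6.7]
opening: 0.422
```

Call:
move_arm([
  {"tx": 0,"ty": 0,"tz": 0,"turn": 0},
  {"tx": 0,"ty": 0,"tz": 0,"turn": 0},
  {"tx": 0,"ty": 0,"tz": 0,"turn": 0},
  {"tx": 0,"ty": 0,"tz": 0,"turn": 0},
], gripper=0.7)

```text
time_s: 15.97
eef_pos: [0.586, 0.2185, 0.0756]
eef_rot: [-0.0, 0.945, -0.328, 0.0]
wrist_force: [0.1, 0.4, 0.6]
opening: 0.694
```

```bash
python3 -c "
from h import *
go(.475,.056,.14,1.7)"
```

```text
now [0.586  0.2185 0.0756] th -38.31 q [ 0.167  0.462  1.583 -0.     1.096  0.836] F [0.15 0.38 0.57] open 0.694 t 15.97
tx,ty,tz [ 0.0137  0.1963 -0.0645] turn -40.01 min rows 5.0 6.0
```

Call:
move_arm([
  {"tx": 0,"ty": 0,"tz": -0.03,"turn": 0},
  {"tx": 0,"ty": 0,"tz": -0.065,"turn": 0},
  {"tx": 0.002,"ty": 0.03,"tz": -0.085,"turn": -7},
  {"tx": 0.004,"ty": 0.06,"tz": -0.085,"turn": -14},
  {"tx": 0.007,"ty": 0.095,"tz": -0.085,"turn": -21},
  {"tx": 0.01,"ty": 0.13,"tz": -0.075,"turn": -28},
  {"tx": 0.012,"ty": 0.165,"tz": -0.07,"turn": -34},
  {"tx": 0.014,"ty": 0.19,"tz": -0.065,"turn": -40},
  {"tx": 0.014,"ty": 0.196,"tz": -0.065,"turn": -40},
  {"tx": 0.014,"ty": 0.196,"tz": -0.065,"turn": -40},
  {"tx": 0.014,"ty": 0.196,"tz": -0.065,"turn": -40},
  {"tx": 0.014,"ty": 0.196,"tz": -0.065,"turn": -40},
])

```text
time_s: 16.97
eef_pos: [0.4764, 0.0567, 0.1409]
eef_rot: [-0.0, 1.0, 0.014, 0.001]
wrist_force: [0.2, 0.2, 1.5]
opening: 0.696
```

```bash
python3 -c "
from h import *
go(.475,.055,.14,1.7)
p,d,X=bub('w11.png',(255,35,309,135))
c=np.argmin(abs(X[95,:,0]-.4755)); print(c, X[95,c])
for v in range(80,115): print(v,p[v,c-5:c+6,1].mean().round(),end='; ')"
```

```text
now [0.4764 0.0567 0.1409] th 1.64 q [-0.13   0.072  1.925  0.     1.143 -0.159] F [0.24 0.21 1.52] open 0.696 t 16.97
tx,ty,tz [-0.0014  0.0016  0.0009] turn -0.06 min rows 1.0 1.0
281 [0.47573826 0.14293626 0.09046934]
80 108.0; 81 109.0; 82 110.0; 83 110.0; 84 102.0; 85 63.0; 86 35.0; 87 82.0; 88 112.0; 89 118.0; 90 137.0; 91 148.0; 92 152.0; 93 155.0; 94 156.0; 95 158.0; 96 159.0; 97 155.0; 98 155.0; 99 156.0; 100 155.0; 101 152.0; 102 150.0; 103 149.0; 104 147.0; 105 139.0; 106 125.0; 107 113.0; 108 104.0; 109 71.0; 110 30.0; 111 76.0; 112 109.0; 113 107.0; 114 107.0;
```

View pics/w11.png

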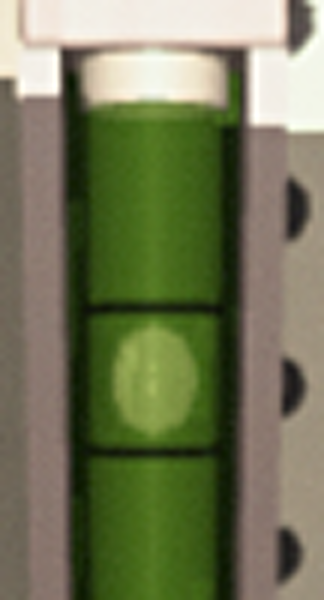

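The rings are at rows 85.8 and 110.0, midpoint 97.9, and the bubble spans 89.5–106.5 with its centre at 98.0. It is centred within about 0.2 mm, seen from almost directly above. Now I'll shut the fingers and press on the solid top, about 46 mm from the middle on the plain-feet side.

```bash
python3 -c "
from h import *
go(.4755,.096,.115,1.7)
z=np.load('w11.png.npz'); fit('lev',z['X'],(z['X'][:,:,2]>.08)&(z['X'][:,:,2]<.1)&(abs(z['X'][:,:,0]-.475)<.03))"
```

```text
now [0.4763 0.0568 0.1408] th 1.69 q [-0.13   0.072  1.925  0.     1.143 -0.159] F [ 0.04 -0.11 -0.68] open 0.698 t 17.02
tx,ty,tz [ 0.0003 -0.0392  0.0258] turn -0.01 min rows 2.0 1.0
lev 8907 mean [0.4757 0.1317 0.0896] rect [475.9 125.1] [ 24.1 128.4] 1.8 long axis deg from x 91.75 z [0.086  0.0901 0.0915]
```

Call:
move_arm([
  {"tx": 0,"ty": 0,"tz": 0,"turn": 0},
  {"tx": 0,"ty": -0.015,"tz": 0,"turn": 0},
  {"tx": 0,"ty": -0.035,"tz": 0,"turn": 0},
  {"tx": 0,"ty": -0.039,"tz": 0,"turn": 0},
  {"tx": 0,"ty": -0.039,"tz": 0.015,"turn": 0},
  {"tx": 0,"ty": -0.039,"tz": 0.03,"turn": 0},
  {"tx": 0,"ty": -0.039,"tz": 0.035,"turn": 0},
  {"tx": 0,"ty": -0.039,"tz": 0.035,"turn": 0},
  {"tx": 0,"ty": -0.039,"tz": 0.035,"turn": 0},
  {"tx": 0,"ty": -0.039,"tz": 0.035,"turn": 0},
], gripper=0.0)

```text
time_s: 17.85
eef_pos: [0.4748, 0.095, 0.106]
eef_rot: [0.0, 1.0, 0.015, 0.001]
wrist_force: [0.2, 0.6, 0.4]
opening: 0.001
```

```bash
python3 -c "
from h import *
go(.4755,.096,.092,1.7)
p,d,X=cloud('wrist'); save(p,'w12.png')
p,d,X=cloud('side'); save(p,'s12.png',(160,170,340,310),4)"
```

```text
now [0.4748 0.095  0.106 ] th 1.7 q [-0.048  0.136  1.937 -0.     1.067 -0.078] F [0.24 0.6  0.39] open 0.001 t 17.85
tx,ty,tz [ 0.0008 -0.001   0.014 ] turn -0.0 min rows 1.0 1.0
```

View pics/w12.png

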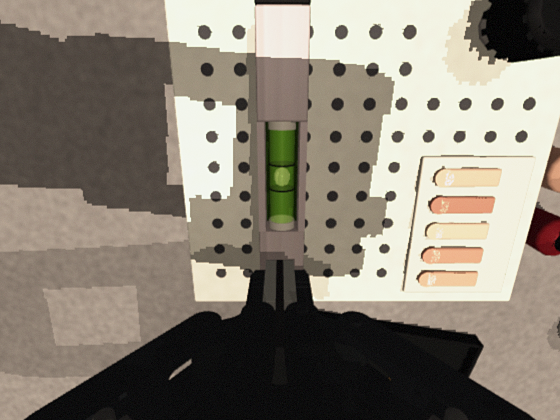

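View pics/s12.png

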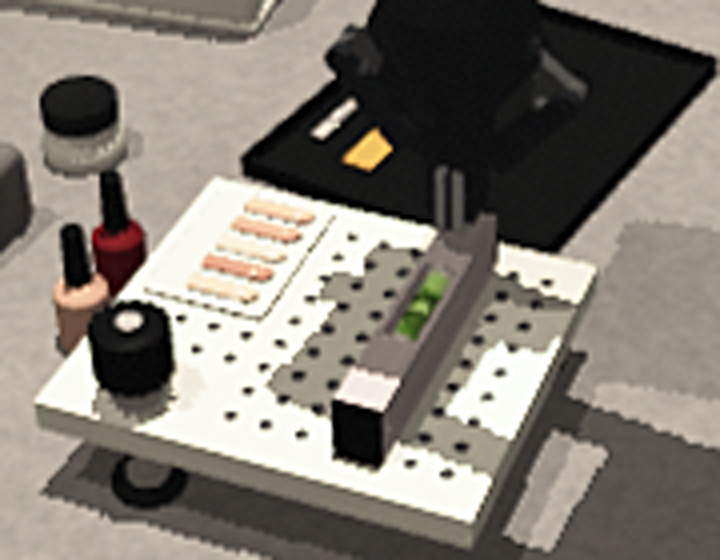

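The shut fingers at (280,265) are over the near solid part of the level, and the bubble at (281,177) lies between its rings. I'll lower slowly.

Call:
move_arm([
  {"tx": 0.001,"ty": 0,"tz": 0.005,"turn": 0},
  {"tx": 0.001,"ty": 0,"tz": 0.009,"turn": 0},
  {"tx": 0.001,"ty": 0,"tz": 0.011,"turn": 0},
  {"tx": 0.001,"ty": 0,"tz": 0.012,"turn": 0},
  {"tx": 0.001,"ty": 0,"tz": 0.012,"turn": 0},
  {"tx": 0.001,"ty": 0,"tz": 0.012,"turn": 0},
])

```text
time_s: 18.45
eef_pos: [0.475, 0.0951, 0.0932]
eef_rot: [-0.0, 1.0, 0.015, -0.0]
wrist_force: [0.8, 0.7, -0.6]
opening: -0.003
```

Call:
move_arm([
  {"tx": 0,"ty": 0,"tz": 0.001,"turn": 0},
  {"tx": 0,"ty": 0,"tz": 0.001,"turn": 0},
  {"tx": 0,"ty": 0,"tz": 0.001,"turn": 0},
])

```text
time_s: 18.7
eef_pos: [0.4751, 0.0951, 0.0923]
eef_rot: [-0.0, 1.0, 0.015, 0.0]
wrist_force: [0.6, -0.6, -0.5]
opening: -0.0
```

Call:
move_arm([
  {"tx": 0,"ty": 0,"tz": 0.001,"turn": 0},
  {"tx": 0,"ty": 0,"tz": 0.001,"turn": 0},
  {"tx": 0,"ty": 0,"tz": 0.001,"turn": 0},
])

```text
time_s: 18.95
eef_pos: [0.4753, 0.0951, 0.092]
eef_rot: [0.0, 1.0, 0.015, 0.0]
wrist_force: [-3.0, -0.8, 6.7]
opening: -0.0
```

Call:
move_arm([
  {"tx": 0,"ty": 0,"tz": 0.0007,"turn": 0},
  {"tx": 0,"ty": 0,"tz": 0.0007,"turn": 0},
  {"tx": 0,"ty": 0,"tz": 0.0007,"turn": 0},
  {"tx": 0,"ty": 0,"tz": 0.0007,"turn": 0},
])

```text
time_s: 19.28
eef_pos: [0.4755, 0.0951, 0.092]
eef_rot: [0.0, 1.0, 0.015, 0.0]
wrist_force: [-5.5, 0.5, 12.9]
opening: 0.003
```

Call:
move_arm([
  {"tx": 0,"ty": 0,"tz": 0,"turn": 0},
  {"tx": 0,"ty": 0,"tz": 0,"turn": 0},
  {"tx": 0,"ty": 0,"tz": 0,"turn": 0},
  {"tx": 0,"ty": 0,"tz": 0,"turn": 0},
  {"tx": 0,"ty": 0,"tz": 0,"turn": 0},
  {"tx": 0,"ty": 0,"tz": 0,"turn": 0},
  {"tx": 0,"ty": 0,"tz": 0,"turn": 0},
  {"tx": 0,"ty": 0,"tz": 0,"turn": 0},
  {"tx": 0,"ty": 0,"tz": 0,"turn": 0},
  {"tx": 0,"ty": 0,"tz": 0,"turn": 0},
  {"tx": 0,"ty": 0,"tz": 0,"turn": 0},
  {"tx": 0,"ty": 0,"tz": 0,"turn": 0},
])

```text
time_s: 20.28
eef_pos: [0.4755, 0.0951, 0.092]
eef_rot: [0.0, 1.0, 0.015, 0.0]
wrist_force: [-6.1, -0.6, 13.9]
opening: -0.002
```

```bash
python3 -c "
from h import *
go(.4755,.096,.092,1.7)
p,d,X=bub('w13.png',(252,100,312,200))
c=np.argmin(abs(X[150,:,0]-.4758)); print(c)
for v in range(130,205): print(v,p[v,c-4:c+5,1].mean().round(),end='; ')
fit('lev',X,(X[:,:,2]>.08)&(X[:,:,2]<.1)&(abs(X[:,:,0]-.475)<.03)&(V<235))
p,d,X=cloud('top'); save(p,'t13.png'); print(get_obs()['wrist_force'])"
```

```text
now [0.4755 0.0951 0.092 ] th 1.71 q [-0.048  0.161  1.942 -0.     1.037 -0.078] F [-6.14 -0.59 13.94] open -0.002 t 20.28
tx,ty,tz [ 0.     -0.0009  0.    ] turn 0.01 min rows 1.0 1.0
282
130 135.0; 131 134.0; 132 135.0; 133 126.0; 134 109.0; 135 109.0; 136 109.0; 137 109.0; 138 109.0; 139 110.0; 140 110.0; 141 109.0; 142 110.0; 143 109.0; 144 110.0; 145 109.0; 146 110.0; 147 110.0; 148 110.0; 149 109.0; 150 109.0; 151 108.0; 152 108.0; 153 108.0; 154 109.0; 155 108.0; 156 107.0; 157 108.0; 158 108.0; 159 108.0; 160 109.0; 161 107.0; 162 108.0; 163 107.0; 164 108.0; 165 105.0; 166 95.0; 167 87.0; 168 87.0; 169 87.0; 170 90.0; 171 70.0; 172 20.0; 173 78.0; 174 144.0; 175 153.0; 176 155.0; 177 155.0; 178 156.0; 179 155.0; 180 156.0; 181 156.0; 182 157.0; 183 157.0; 184 154.0; 185 154.0; 186 156.0; 187 155.0; 188 154.0; 189 152.0; 190 152.0; 191 147.0; 192 133.0; 193 106.0; 194 84.0; 195 85.0; 196 86.0; 197 87.0; 198 73.0; 199 31.0; 200 48.0; 201 96.0; 202 107.0; 203 106.0; 204 104.0; lev 12237 mean [0.4746 0.1739 0.0897] rect [474.9 165.1] [ 24.2 101.4] 1.81 long axis deg from x 91.8 z [0.086  0.0902 0.0915]
[-5.25601125 -0.40499229 12.66615259]
```

View pics/w13.png

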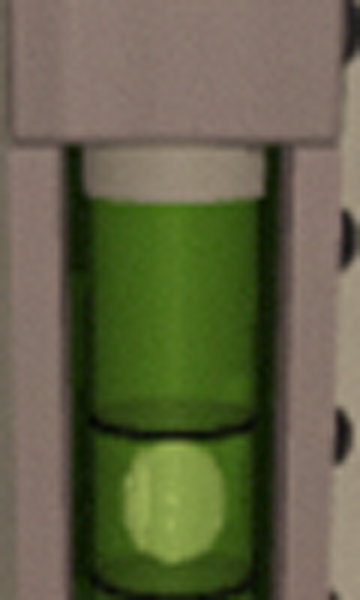

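View pics/t13.png

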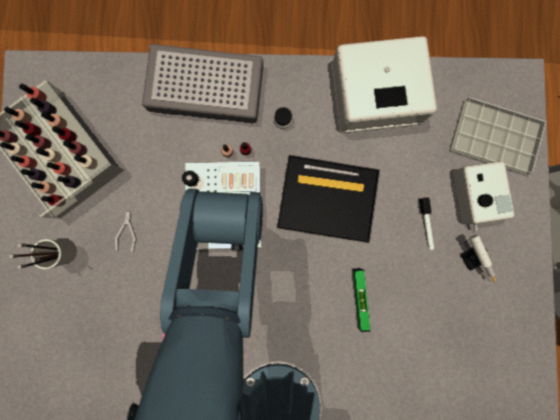

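From this oblique angle the rings are at rows 172.1 and 199.4 and the bubble spans 173–192.6, about 1.3 mm from the ring midpoint. That looks like parallax, since the bubble sits below the ring tops. To confirm, I'll compare it with w12, the unpressed view from the same place.

```bash
python3 -c "
from h import *
a=cv2.imread('pics/w12.png'); 
print([(v,int(a[v,277:287,1].mean().round())) for v in range(155,205)])
# parallax model: bubble centre depth below ring top, using the two earlier overhead/oblique views
K,o,A,c=cal('wrist'); print(o)
def row(P):
    q=A.T@(np.array(P)-o); return K[1,2]-K[1,1]*q[1]/(-q[2])*1 if 0 else K[1,2]+K[1,1]*(-q[1])/(-q[2])
for yc in [.142,.1422]:
  for h in (0,.001,.002,.003,.004): print(yc,h,[round(row([.4757,yc+s,.0895-hh]),1) for s,hh in ((.0065,0),(-.0065,0),(.005,h),(-.005,h))])
"
```

```text
[(155, 108), (156, 106), (157, 108), (158, 107), (159, 107), (160, 101), (161, 89), (162, 87), (163, 89), (164, 83), (165, 55), (166, 33), (167, 93), (168, 141), (169, 154), (170, 155), (171, 156), (172, 158), (173, 158), (174, 158), (175, 160), (176, 159), (177, 157), (178, 155), (179, 156), (180, 154), (181, 153), (182, 153), (183, 153), (184, 143), (185, 115), (186, 89), (187, 84), (188, 86), (189, 88), (190, 66), (191, 22), (192, 70), (193, 108), (194, 106), (195, 105), (196, 104), (197, 105), (198, 105), (199, 105), (200, 105), (201, 105), (202, 104), (203, 105), (204, 104)]
[0.47362247 0.18005263 0.23304975]
0.142 0 [np.float64(171.2), np.float64(198.5), np.float64(174.4), np.float64(195.5)]
0.142 0.001 [np.float64(171.2), np.float64(198.5), np.float64(173.9), np.float64(194.8)]
0.142 0.002 [np.float64(171.2), np.float64(198.5), np.float64(173.4), np.float64(194.2)]
0.142 0.003 [np.float64(171.2), np.float64(198.5), np.float64(172.9), np.float64(193.6)]
0.142 0.004 [np.float64(171.2), np.float64(198.5), np.float64(172.5), np.float64(193.0)]
0.1422 0 [np.float64(170.7), np.float64(198.1), np.float64(174.0), np.float64(195.0)]
0.1422 0.001 [np.float64(170.7), np.float64(198.1), np.float64(173.5), np.float64(194.4)]
0.1422 0.002 [np.float64(170.7), np.float64(198.1), np.float64(173.0), np.float64(193.8)]
0.1422 0.003 [np.float64(170.7), np.float64(198.1), np.float64(172.5), np.float64(193.2)]
0.1422 0.004 [np.float64(170.7), np.float64(198.1), np.float64(172.0), np.float64(192.6)]
```

Unpressed, w12 gives the same apparent offset (about 1.05 mm; scaled by geometry that predicts about 1.15 mm here, against 1.36 mm measured). So it is parallax, and the bubble is still within about 0.3 mm of centre under load. I'll relax the 6 N sideways force a little, then check the force is steady.

Call:
move_arm([
  {"tx": -0.0004,"ty": 0,"tz": 0,"turn": 0},
  {"tx": -0.0004,"ty": 0,"tz": 0,"turn": 0},
  {"tx": -0.0004,"ty": 0,"tz": 0,"turn": 0},
  {"tx": -0.0004,"ty": 0,"tz": 0,"turn": 0},
  {"tx": -0.0004,"ty": 0,"tz": 0,"turn": 0},
  {"tx": -0.0004,"ty": 0,"tz": 0,"turn": 0},
  {"tx": -0.0004,"ty": 0,"tz": 0,"turn": 0},
  {"tx": -0.0004,"ty": 0,"tz": 0,"turn": 0},
  {"tx": -0.0004,"ty": 0,"tz": 0,"turn": 0},
  {"tx": -0.0004,"ty": 0,"tz": 0,"turn": 0},
  {"tx": -0.0004,"ty": 0,"tz": 0,"turn": 0},
  {"tx": -0.0004,"ty": 0,"tz": 0,"turn": 0},
])

```text
time_s: 21.38
eef_pos: [0.4753, 0.0951, 0.092]
eef_rot: [0.0, 1.0, 0.015, 0.001]
wrist_force: [-3.4, 0.0, 11.0]
opening: 0.004
```

```bash
python3 -c "
from h import *
go(.4755,.096,.092,1.7)
p,d,X=cloud('wrist')
print([(v,int(p[v,278:287,1].mean().round())) for v in list(range(169,178))+list(range(188,203))])
print(get_obs()['wrist_force'].round(1)); print(workorder.hand_in())"
```

```text
now [0.4753 0.0951 0.092 ] th 1.71 q [-0.048  0.161  1.943 -0.     1.037 -0.078] F [-3.39  0.03 10.98] open 0.004 t 21.38
tx,ty,tz [ 0.0002 -0.0009  0.    ] turn 0.01 min rows 1.0 1.0
[(169, 88), (170, 89), (171, 70), (172, 20), (173, 79), (174, 144), (175, 153), (176, 156), (177, 155), (188, 153), (189, 152), (190, 152), (191, 148), (192, 135), (193, 109), (194, 87), (195, 85), (196, 88), (197, 87), (198, 73), (199, 30), (200, 49), (201, 96), (202, 107)]
[-3.8  0.2 11.4]
the job is handed in; nothing more can be done
None
```

The job is handed in at about 21 s of the 64 s allowed. The level lies on the clear half of the shelf with the bubble centred, and the shut fingers are still pressing on it. I took the silver level from the tray, laid it lengthwise on the shelf and turned the knob about 229° clockwise in two grips.

**Last checks**
- **Bubble before pressing:** seen from almost directly above, it was within about 0.2 mm of centre.
- **Bubble while pressing:** from an oblique view it looked about 1.3 mm off the midpoint of the rings. The unpressed view from nearly the same spot showed about 1.05 mm. I put most of this down to parallax and estimate it within about 0.3 mm of centre. I took no overhead view under load to confirm that.
- **Push:** about 11 N down, falling from 14 N when I eased the sideways force, which is now about 3.5 N. The level's own weight adds about 2 N on the shelf.
- **Position:** the level's centre is about 2 mm from the target spot and aligned with the shelf within about 0.1°.
- **Other objects:** in the last top view nothing else had visibly moved. The arm hid the pink bar in that view.

Three early move calls were refused because I left out some fields; nothing moved, and I resent them in full.

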